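# Set out the parts of a power controller for reassembly

## Task

Set the loose parts of this dismantled power controller out around its open housing and its transformer: stand the heat sink on the bench midway between those two and in line with them, put the fan flat and centred on top of the heat sink, stand the big capacitor behind the transformer (on the side away from the robot), and stand the relay at the left-hand end of the row, just left, seen from the robot, of whichever of housing and transformer stands there. The capacitor and the relay each go opposite the middle of their neighbour's side with a gap of about 30 mm, and heat sink, fan and relay sit square with the row. Everything ends upright, and the small capacitor, solder reel, screw dish and screwdriver stay where they lie.

Things in the scene. Friction and masses are not known exactly. Their poses are not given: they have to be found in the camera images.
- housing: Open die-cast aluminium housing with a green circuit board in it, fixed to the bench: 90 mm (x) by 76 mm (y), 34 mm high. Origin: centre of its underside. Its x axis points away from the robot (behind), y to the left, z up; turned by up to 0.12 rad. It and the transformer stand side by side in one straight row along y, parallel, middles 186 to 194 mm apart (about 114 mm clear between them); which of them is the left one varies.
- transformer: Mains transformer, dark laminated iron core with a copper winding, fixed to the bench: 64 mm (x) by 76 mm (y), 50 mm high. Origin: centre of its underside. Axes as the housing's and parallel to them: x away from the robot (behind), y to the left.
- heat_sink: Loose heat sink, bare aluminium with eight upright fins running along its x: 50 x 50 mm, 30 mm high, 0.14 kg. Origin: centre of its underside (flat base down, fins up). It may be gripped on any pair of opposite sides, and may end turned by any quarter turn.
- fan: Loose square black cooling fan, lying flat: 40 x 40 mm, 20 mm high, about 35 g. Origin: centre of its underside. It may be gripped on any pair of opposite sides, and may end turned by any quarter turn.
- capacitor: Loose big capacitor, a black upright can with a bare metal top: diameter 30 mm, 45 mm high, 50 g. Origin: centre of its underside, z up its axis.
- relay: Loose relay, an upright off-white block on a black foot: 28 mm (x) by 36 mm (y), 42 mm high, 60 g. Origin: centre of its underside. It may end turned by any quarter turn.
- small_capacitor: Bystander: a small loose capacitor, black can with metal top, diameter 18 mm, 22 mm high, standing at the front. Origin: centre of its underside. Not to be shifted.
- solder_reel: Bystander: loose reel of solder standing on its flange, diameter 54 mm, 40 mm high. Origin: centre of its underside. Not to be shifted.
- screw_dish: Bystander: loose round steel dish with brass screws, diameter 70 mm, 18 mm high. Origin: centre of its underside. Not to be shifted.
- screwdriver: Bystander: loose screwdriver about 170 mm long red handle, lying along its own x (handle to -x), 26 mm high. Origin: under the middle of its length. Not to be shifted.
Things that resemble listed ones, but are neither listed nor needed, are in the scene too. Leave any orange look-alike of the relay alone. Leave any purple look-alike of the heat_sink alone.

How it is judged:
By the outcome, as a careful person would: the job done as asked, in the order asked, and still so for the second after the job is handed in, with the robot touching nothing.
It also fails if it takes over 96 s, if anything falls off the work surface, if the arm or the gripper's body presses on something with over 40 N, if the wrist force passes 120 N, or if a joint passes its speed limit or range.

## Robot

A 6-joint arm with a two-finger parallel gripper is mounted at the origin on the work surface. World frame = base frame: x ahead of the robot, y to its left, z up, the work surface at z = 0. Lengths are in m, angles in rad, forces in N, time in s.
With the tool pointing down it reaches from about 0.35 to 0.975 m from the base axis. Payload 4.9 kg.
Tool frame: the origin (TCP) lies at the very end of the fingers, on their centre line; the grasp point (between the pads) lies 19 mm behind it; z points along the fingers, y is the line along which they close (so a half turn about z gives the same grasp; the last joint's range is limited). The gripper opens to 85 mm and grips with 20 to 120 N. Pads are 22 mm wide; open, the fingers measure 114 mm over their backs; the gripper's body (76 mm by 85 mm) begins 54 mm behind the grasp point. The pads swing forward as they close: fully open they stand 13 mm farther back than shut.
Start: joints at [-1.261, 0.053, 1.613, -0, 1.476, -0.119], TCP at [0.26, -0.568, 0.231] pointing down, gripper open.
Joint ranges: [-3.01, 3.01], [-1.01, 2.22], [0.06, 2.58], [-1.02, 4.17], [0.09, 2.62], [-3.14, 3.14]. Speed limits (rad/s): [2.57, 2.57, 3.14, 3.14, 3.14, 3.14].

## Interface

Orientations are given as a rotation vector (axis times angle).
In Python, from station import * gives the robot as it stands.
- The arm moves only by the shell command python3 -m crank 'ROWS' [OPENING] [FORCE]. ROWS is JSON, a list of rows, each an object with "offset": the shift along the tool's x, y, z in m, a list of three; "twist": the turn, a rotation vector about the tool's x, y, z in degrees, a list of three. In form: [{"offset": [x, y, z], "twist": [rx, ry, rz]}, ...]. A call has 1 to 20 rows; each row is the pose to reach, as a shift and turn from the pose commanded when the call began, along the tool's axes at that moment; what a row does not reach only later rows make up. A row lasts 1/8 s, in which the tool goes at most 62.5 mm and 10.7 degrees, less where a joint would pass 70% of its speed; a pose out of reach is approached as far as the arm can. A call with a gripper value outside its range is refused whole. OPENING is the opening, from 0 (shut) to 1 (fully open), set as the call begins (- or left out, the last holds). The fingers move at their own pace and stop on an object; FORCE is the grip in N (left out, the last holds). Time passes only in rows, so rows that repeat a pose let the fingers close. It gives the time, the measured TCP pose, the force, the opening and the grip force at its end, in the units of the state.
- get_obs(): the state, without advancing time (a new reading comes with each control period).
- get_image(name): name is "side" or "top"; returns the picture (480x640x3 uint8, red, green, blue); there is no depth.
- get_calibration(name): a dict with "intrinsics" (3x3 intrinsics, pixels), "k1" (the pictures are not rectified: a ray, as slopes to the right and down, at radius r is drawn at 1 + k1 r^2 times it, then the intrinsics apply), "world_from_camera" (4x4, takes a point from camera to world coordinates). Camera axes: x right, y up, looking along -z (the intrinsics and any distortion apply to the point x, -y, -z); pixel columns grow to the right and rows downward; lengths in m; the calibration is good to about 2 mm. A picture is of the moment at which its call begins. get_calibration takes no time and is no camera call.
- finish_job(): hands the job in; it is judged then, once.
Trained networks look in the newest picture that a camera, given by its name, has taken for a name from the list of things; names that differ only in an ending like _2 or _b are one class to them, and where a whole thing is asked for, a point or a joint stands for the part that bears it (a point fixed in the world has none). Each returns a list of dicts, best first, with "confidence" (0 to 1); they miss things now and then, are a little off and sometimes report something else, mostly with a low value. They report only what shows in the picture. A call takes as long as a camera call. They do not tell look-alikes from the thing itself.
- cut_out(query, camera): "region" (480x640 bool, what is visible of it) and "rect" ([centre column, centre row, width, height] in pixels, round what is visible of it).
The state is a dict: "t": time; "q": joint angles; "dq": joint speeds; "effort": joint torques, N m; "tool_pos": TCP position; "tool_rot": TCP orientation; "contact_force": force on the tool from outside, world axes, zero at the start; "wrist_torque": the same for the moment, N m; "opening": finger opening in m; "grip_force": force on a finger pad.
Only numpy, scipy, OpenCV 4.12 (cv2) and the standard library are available. Lean on these libraries where they do the work, as an engineer would, in place of code of your own. Each camera call takes 0.05 s, during which the arm holds its last target. There are 200 camera calls.

## Working session

There is one attempt and no reset: what is moved stays moved. The work goes in short steps, Python scripts to look and compute and a shell command to move; the robot and the scene stay as the last step left them, time stands still between calls to the robot, and variables do not carry over. Pictures are saved under pics/ and viewed, at most 14 in all, crops included, and the job is handed in when it is done.

```bash
mkdir -p pics; ls
python3 - <<'E'
from station import *
import cv2,numpy as np
for n in("top","side"):
    im=get_image(n); cv2.imwrite(f"pics/{n}0.png",im[:,:,::-1]); c=get_calibration(n); print(n,c)
print(get_obs())
E
```

```text
pics
top {'intrinsics': array([[488.42714784,   0.        , 312.06863662],
       [  0.        , 488.42714784, 231.34280539],
       [  0.        ,   0.        ,   1.        ]]), 'k1': -0.11355282626657931, 'world_from_camera': array([[ 0.0200919 ,  0.99596925, -0.08741607,  0.41920924],
       [-0.99978678,  0.02043144,  0.00299109, -0.00765683],
       [ 0.00476507,  0.08733734,  0.9961674 ,  1.02416918],
       [ 0.        ,  0.        ,  0.        ,  1.        ]])}
side {'intrinsics': array([[617.42254389,   0.        , 315.51084976],
       [  0.        , 617.42254389, 243.68458007],
       [  0.        ,   0.        ,   1.        ]]), 'k1': -0.13648091831993414, 'world_from_camera': array([[ 0.99842538,  0.04275148, -0.03631891,  0.48030542],
       [-0.05471465,  0.59938662, -0.7985875 , -0.91740369],
       [-0.01237173,  0.7993172 ,  0.60078195,  0.73813769],
       [ 0.        ,  0.        ,  0.        ,  1.        ]])}
{'t': 0.1, 'q': array([-1.26097905e+00,  5.32879353e-02,  1.61416263e+00,  4.11169724e-06,
        1.47600722e+00, -1.19008983e-01]), 'dq': array([-0.00195288, -0.00227544, -0.00146796,  0.00050295, -0.00120753,
       -0.00091042]), 'effort': array([ 1.54297768e-04, -3.94900990e+01, -3.71363318e+01, -1.43157299e-04,
        3.90902802e-03, -4.39359354e-06]), 'tool_pos': array([ 0.25969924, -0.56786607,  0.23018422]), 'tool_rot': array([-3.06784028e+00, -6.68053607e-01,  2.72525309e-04]), 'contact_force': array([ 0.2607362 , -0.05882909,  1.22423865]), 'wrist_torque': array([-0.02737704, -0.04001543,  0.02306804]), 'grip_force': 0.0, 'opening': 0.085374039017233}
```

View pics/top0.png

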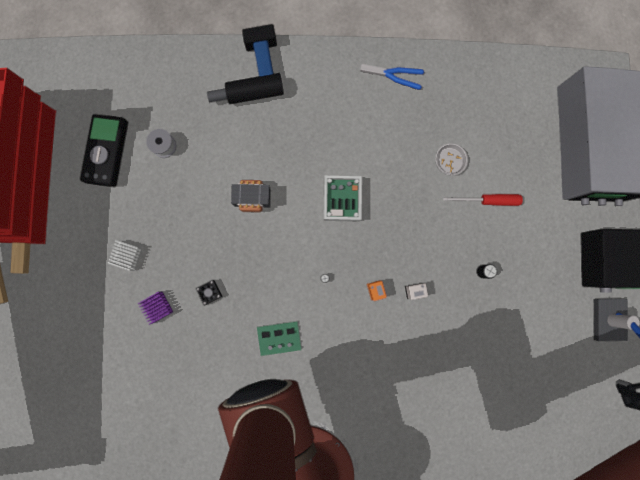

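View pics/side0.png

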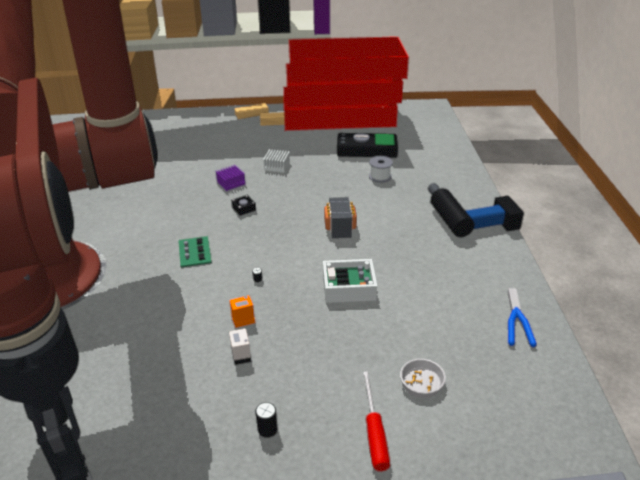

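The top view shows the transformer at (251,195), which is the left one, and the housing at (343,198). The fan is at (208,292) and the big capacitor at (489,271). Bystanders: small capacitor (325,278), reel (160,142), dish (453,159), screwdriver (485,199).
- **Heat sink:** silver (124,255) or purple (157,306). The silver one fits, because it is bare aluminium.
- **Relay:** white (417,291) or orange (377,290). The white one fits, because it is off-white on a black foot.

Next I'll measure by silhouette fit in both cameras and confirm with one enlarged crop.

```bash
cat > h.py <<'E'
from station import *
import cv2,numpy as np
from scipy.optimize import minimize
DIM=dict(housing=(.09,.076,.034),transformer=(.064,.076,.05),heat_sink=(.05,.05,.03),fan=(.04,.04,.02),capacitor=(.03,0,.045),relay=(.028,.036,.042),small_capacitor=(.018,0,.022))
CAL={n:get_calibration(n) for n in("top","side")}
def proj(n,P):
    c=CAL[n];T=np.linalg.inv(c["world_from_camera"]);p=P@T[:3,:3].T+T[:3,3]
    s=np.c_[p[:,0]/-p[:,2],-p[:,1]/-p[:,2]];s=s*(1+c["k1"]*(s**2).sum(1,keepdims=True))
    K=c["intrinsics"];return s@K[:2,:2].T+K[:2,2]
def unproj(n,uv,z):
    c=CAL[n];K=c["intrinsics"];d=(np.array(uv,float)-K[:2,2])/K[0,0];s=d.copy()
    for _ in range(9): s=d/(1+c["k1"]*(s@s))
    M=c["world_from_camera"];v=M[:3,:3]@[s[0],-s[1],-1];o=M[:3,3];return (o+v*(z-o[2])/v[2])[:2]
def pts(name,x,y,a,z0=0):
    L,W,H=DIM[name]
    if W==0: t=np.arange(0,6.28,.2);b=np.c_[np.cos(t),np.sin(t)]*L/2
    else: b=np.array([[1,1],[1,-1],[-1,-1],[-1,1]])*[L/2,W/2]
    b=b@np.array([[np.cos(a),np.sin(a)],[-np.sin(a),np.cos(a)]])+[x,y]
    return np.r_[np.c_[b,0*b[:,0]+z0],np.c_[b,0*b[:,0]+z0+H]]
def regions(name,near=None,cams=("top","side"),z0=0):
    """candidates in each camera; near=world xy picks the nearest one"""
    R={}
    for n in cams:
        get_image(n);L=[r for r in cut_out(name,n) if r["confidence"]>.3]
        if near is not None:
            u=proj(n,np.array([[*near,z0+DIM[name][2]/2]]))[0]
            L=[r for r in L if np.hypot(*(np.array(r["rect"][:2])-u))<25]
            L.sort(key=lambda r:np.hypot(*(np.array(r["rect"][:2])-u)))
        if L:R[n]=L[0]["region"]
    return R
def fit(name,R,x,y,z0=0):
    S=6
    def cost(p):
        e=0
        for n,m in R.items():
            r,c=np.nonzero(m);o=np.array([c.min()-12,r.min()-12]);w,h=c.max()-o[0]+13,r.max()-o[1]+13
            r0,c0=max(o[1],0),max(o[0],0);g=np.zeros((h,w),np.uint8);s=m[r0:o[1]+h,c0:o[0]+w];g[r0-o[1]:r0-o[1]+s.shape[0],c0-o[0]:c0-o[0]+s.shape[1]]=s
            g=cv2.resize(g,None,fx=S,fy=S,interpolation=cv2.INTER_NEAREST)
            q=(proj(n,pts(name,p[0]*.01,p[1]*.01,p[2],z0))-o+.5)*S
            k=np.zeros_like(g);cv2.fillConvexPoly(k,cv2.convexHull(np.round(q*16).astype(np.int32)),1,shift=4)
            e+=1-(g&k).sum()/max(1,(g|k).sum())
        return e/len(R)
    best=None
    for a in ([0] if DIM[name][1]==0 else np.arange(-.75,.8,.3) if DIM[name][0]==DIM[name][1] else np.arange(-1.5,1.6,.3)):
        p0=np.array([x*100,y*100,a]);sx=np.array([p0,p0+[1,0,0],p0+[0,1,0],p0+[0,0,.15]])
        r=minimize(cost,p0,method="Nelder-Mead",options=dict(initial_simplex=sx,maxiter=120))
        if best is None or r.fun<best.fun:best=r
    return np.array([best.x[0]*.01,best.x[1]*.01,best.x[2]]),best.fun
def look(name,near,cams=("top","side"),z0=0):
    R=regions(name,near,cams,z0);o={}
    p,e=fit(name,R,*near,z0)
    return p,e,[(n,np.round(fit(name,{n:R[n]},*near,z0)[0],4)) for n in R] if len(R)>1 else list(R)
E
python3 - <<'E'
from h import *
P=dict(housing=(343,198),transformer=(251,195),heat_sink=(124,255),fan=(208,292),capacitor=(489,271),relay=(417,291),small_capacitor=(325,278))
for k,u in P.items():
    g=unproj("top",u,DIM[k][2]/2)
    try:
        p,e,s=look(k,g);print(k,np.round(p,4),round(e,3),s)
    except Exception as x: print(k,g,repr(x))
for u in((160,142),(453,159),(377,290),(157,306)):print(u,unproj("top",u,.02))
im=get_image("top");a=cv2.resize(im[230:340,100:240],None,fx=3.5,fy=3.5);s=get_image("side");b=cv2.resize(s[290:390,210:300],(300,385));
cv2.imwrite("pics/crop.png",np.hstack([a,b])[:,:,::-1])
E
```

```text
housing [ 0.5778 -0.0716  0.0059] 0.033 [('top', array([ 0.578 , -0.0716,  0.021 ])), ('side', array([ 0.5776, -0.0711, -0.0027]))]
transformer [ 0.578   0.1183 -0.027 ] 0.181 [('top', array([0.5767, 0.118 , 0.091 ])), ('side', array([ 0.5779,  0.1187, -0.0307]))]
heat_sink [ 0.449   0.3807 -0.2723] 0.119 [('top', array([0.4489, 0.3798, 1.2686])), ('side', array([ 0.4492,  0.3818, -0.2589]))]
fan [ 0.3776  0.2021 -1.0813] 0.111 [('top', array([0.3782, 0.2019, 0.4818])), ('side', array([ 0.3762,  0.2039, -1.1934]))]
capacitor [ 0.4319 -0.3734  0.0818] 0.125 [('top', array([ 0.4323, -0.373 , -0.0467])), ('side', array([ 0.4313, -0.3736, -0.0436]))]
relay [ 0.3884 -0.2268  0.1618] 0.122 [('top', array([ 0.39  , -0.2268,  0.1369])), ('side', array([ 0.388 , -0.2267,  0.1546]))]
small_capacitor [ 0.4121 -0.0391  0.0891] 0.086 ['top']
(160, 142) [0.69143889 0.31658699]
(453, 159) [ 0.66739833 -0.30632879]
(377, 290) [ 0.38931169 -0.14625098]
(157, 306) [0.34618851 0.30606517]
```

View pics/crop.png

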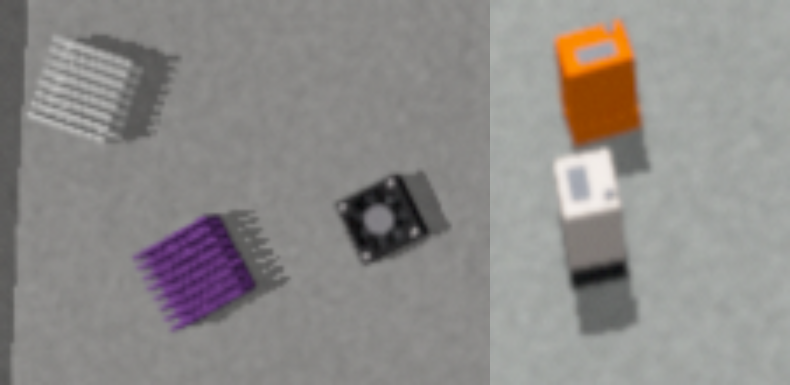

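The crop confirms both choices: the silver finned sink at upper left and the white relay on a black foot. The purple sink and orange relay stay put. Row yaw is about 0.003 and the middles are 190 mm apart. The heat sink is first.

```bash
cat > g.py <<'E'
import sys,numpy as np
from station import *
from scipy.spatial.transform import Rotation as R
# args: waypoints x,y,z,phi(deg heading of tool x); prints offset/twist from the current pose
o=get_obs();C=R.from_rotvec(o["tool_rot"]);x=C.as_matrix()[:,0]
print("now",np.round(o["tool_pos"],4),"phi",round(np.degrees(np.arctan2(x[1],x[0])),2),"t",o["t"],"q6",o["q"][5])
for a in sys.argv[1:]:
    X,Y,Z,f=map(float,a.split(","));T=R.from_euler("z",f,degrees=True)*R.from_euler("x",180,degrees=True)
    print(a,np.round(C.inv().apply(np.array([X,Y,Z])-o["tool_pos"]),4).tolist(),np.round((C.inv()*T).as_rotvec(degrees=True),2).tolist())
E
python3 g.py .5,-.1,.25,50 .449,.3807,.12,73.6 .449,.3807,.003,73.6
```

```text
now [ 0.2599 -0.5684  0.2313] phi 24.57 t 1.6 q6 -0.1189919621139991
.5,-.1,.25,50 [0.4131, -0.3261, -0.0187] [-0.0, -0.0, -25.43]
.449,.3807,.12,73.6 [0.5666, -0.7845, 0.1113] [-0.0, -0.0, -49.03]
.449,.3807,.003,73.6 [0.5666, -0.7845, 0.2283] [-0.0, -0.0, -49.03]
```

```bash
python3 -m crank '[{"offset":[0.413,-0.326,-0.019],"twist":[0,0,-25.4]},{"offset":[0.413,-0.326,-0.019],"twist":[0,0,-25.4]},{"offset":[0.413,-0.326,-0.019],"twist":[0,0,-25.4]},{"offset":[0.413,-0.326,-0.019],"twist":[0,0,-25.4]},{"offset":[0.413,-0.326,-0.019],"twist":[0,0,-25.4]},{"offset":[0.413,-0.326,-0.019],"twist":[0,0,-25.4]},{"offset":[0.413,-0.326,-0.019],"twist":[0,0,-25.4]},{"offset":[0.413,-0.326,-0.019],"twist":[0,0,-25.4]},{"offset":[0.567,-0.784,0.111],"twist":[0,0,-49]},{"offset":[0.567,-0.784,0.111],"twist":[0,0,-49]},{"offset":[0.567,-0.784,0.111],"twist":[0,0,-49]},{"offset":[0.567,-0.784,0.111],"twist":[0,0,-49]},{"offset":[0.567,-0.784,0.111],"twist":[0,0,-49]},{"offset":[0.567,-0.784,0.111],"twist":[0,0,-49]},{"offset":[0.567,-0.784,0.111],"twist":[0,0,-49]},{"offset":[0.567,-0.784,0.111],"twist":[0,0,-49]},{"offset":[0.567,-0.784,0.111],"twist":[0,0,-49]},{"offset":[0.567,-0.784,0.111],"twist":[0,0,-49]},{"offset":[0.567,-0.784,0.111],"twist":[0,0,-49]}]' 1 40; python3 g.py .449,.3807,.003,73.6
```

```text
t: 3.98
tool_pos: [0.4501, 0.3794, 0.1208]
tool_rot: [2.517, 1.88, 0.001]
contact_force: [-0.2, 0.5, 0.8]
opening: 0.0853
grip_force: 0.0
now [0.4501 0.3794 0.1208] phi 73.51 t 3.975 q6 0.8621806791395211
.449,.3807,.003,73.6 [0.0009, -0.0015, 0.1178] [0.04, 0.0, -0.09]
```

```bash
python3 -m crank '[{"offset":[0.001,-0.001,0.05],"twist":[0,0,0]},{"offset":[0.001,-0.001,0.09],"twist":[0,0,0]},{"offset":[0.001,-0.001,0.118],"twist":[0,0,0]},{"offset":[0.001,-0.001,0.118],"twist":[0,0,0]}]' 1 40
python3 -m crank '[{"offset":[0,0,0],"twist":[0,0,0]},{"offset":[0,0,0],"twist":[0,0,0]},{"offset":[0,0,0],"twist":[0,0,0]},{"offset":[0,0,0],"twist":[0,0,0]},{"offset":[0,0,0],"twist":[0,0,0]},{"offset":[0,0,-0.03],"twist":[0,0,0]},{"offset":[0,0,-0.08],"twist":[0,0,0]},{"offset":[0,0,-0.12],"twist":[0,0,0]},{"offset":[0,0,-0.12],"twist":[0,0,0]}]' 0 40
python3 g.py .578,.0233,.12,90.2 .578,.0233,.004,90.2
```

```text
t: 4.47
tool_pos: [0.4477, 0.379, 0.0003]
tool_rot: [-2.518, -1.878, 0.008]
contact_force: [-1.0, -0.5, 0.6]
opening: 0.0849
grip_force: 0.0
t: 5.6
tool_pos: [0.4513, 0.3833, 0.1273]
tool_rot: [2.515, 1.881, 0.014]
contact_force: [0.4, 0.0, -0.7]
opening: 0.0494
grip_force: 43.2
now [0.4513 0.3833 0.1273] phi 73.58 t 5.6 q6 0.8650651835222652
.578,.0233,.12,90.2 [-0.3096, 0.2232, 0.0065] [0.4, -0.35, -16.62]
.578,.0233,.004,90.2 [-0.3104, 0.2225, 0.1225] [0.4, -0.35, -16.62]
```

```bash
python3 -m crank '[{"offset":[-0.31,0.223,0],"twist":[0,0,-16.6]},{"offset":[-0.31,0.223,0],"twist":[0,0,-16.6]},{"offset":[-0.31,0.223,0],"twist":[0,0,-16.6]},{"offset":[-0.31,0.223,0],"twist":[0,0,-16.6]},{"offset":[-0.31,0.223,0],"twist":[0,0,-16.6]},{"offset":[-0.31,0.223,0],"twist":[0,0,-16.6]},{"offset":[-0.31,0.223,0],"twist":[0,0,-16.6]},{"offset":[-0.31,0.223,0],"twist":[0,0,-16.6]},{"offset":[-0.31,0.223,0],"twist":[0,0,-16.6]},{"offset":[-0.31,0.223,0],"twist":[0,0,-16.6]}]'
python3 - <<'E'
from h import *
im=get_image("side");cv2.imwrite("pics/s1.png",cv2.resize(im[130:330,230:450],None,fx=3,fy=3)[:,:,::-1])
E
python3 g.py .578,.0233,.004,90.2
```

```text
t: 6.85
tool_pos: [0.5745, 0.0227, 0.122]
tool_rot: [-2.215, -2.227, 0.0]
contact_force: [0.0, -0.0, -0.5]
opening: 0.0492
grip_force: 43.0
now [0.5747 0.0225 0.1221] phi 90.28 t 6.9 q6 -0.09519421208525547
.578,.0233,.004,90.2 [0.0007, 0.0034, 0.1181] [-0.02, -0.01, 0.08]
```

View pics/s1.png

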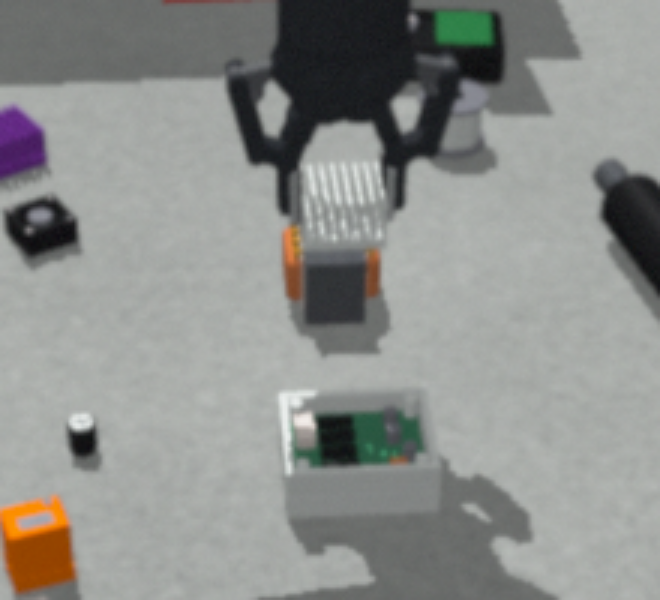

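The heat sink hangs level in the gripper between the transformer and the housing. Lowering it now.

```bash
python3 -m crank '[{"offset":[0.001,0.003,0.04],"twist":[0,0,0]},{"offset":[0.001,0.003,0.08],"twist":[0,0,0]},{"offset":[0.001,0.003,0.11],"twist":[0,0,0]},{"offset":[0.001,0.003,0.116],"twist":[0,0,0]},{"offset":[0.001,0.003,0.118],"twist":[0,0,0]},{"offset":[0.001,0.003,0.119],"twist":[0,0,0]},{"offset":[0.001,0.003,0.119],"twist":[0,0,0]}]'
python3 g.py
```

```text
t: 7.78
tool_pos: [0.5791, 0.0224, 0.0048]
tool_rot: [2.217, 2.224, 0.003]
contact_force: [-1.3, 1.5, 4.7]
opening: 0.0491
grip_force: 43.6
now [0.5791 0.0224 0.0048] phi 90.18 t 7.775 q6 -0.09330126729165897
```

```bash
python3 -m crank '[{"offset":[0,0,0],"twist":[0,0,0]},{"offset":[0,0,0],"twist":[0,0,0]},{"offset":[0,0,0],"twist":[0,0,0]},{"offset":[0,0,-0.03],"twist":[0,0,0]},{"offset":[0,0,-0.08],"twist":[0,0,0]},{"offset":[0,0,-0.14],"twist":[0,0,0]},{"offset":[0,0,-0.14],"twist":[0,0,0]}]' 0.85
python3 g.py .3776,.2021,.12,117.5 .3776,.2021,-.002,117.5
```

```text
t: 8.65
tool_pos: [0.5823, 0.0218, 0.1504]
tool_rot: [2.211, 2.218, 0.013]
contact_force: [-0.2, 0.4, 0.3]
opening: 0.0724
grip_force: 0.0
now [0.5823 0.0218 0.1504] phi 90.17 t 8.65 q6 -0.09314548574206863
.3776,.2021,.12,117.5 [0.1809, -0.2045, 0.0276] [0.69, 0.24, -27.33]
.3776,.2021,-.002,117.5 [0.1811, -0.206, 0.1496] [0.69, 0.24, -27.33]
```

```bash
python3 -m crank '[{"offset":[0.181,-0.202,0.028],"twist":[0,0,-27.3]},{"offset":[0.181,-0.202,0.028],"twist":[0,0,-27.3]},{"offset":[0.181,-0.202,0.028],"twist":[0,0,-27.3]},{"offset":[0.181,-0.202,0.028],"twist":[0,0,-27.3]},{"offset":[0.181,-0.202,0.028],"twist":[0,0,-27.3]},{"offset":[0.181,-0.202,0.028],"twist":[0,0,-27.3]},{"offset":[0.181,-0.202,0.028],"twist":[0,0,-27.3]},{"offset":[0.181,-0.202,0.028],"twist":[0,0,-27.3]}]'
python3 - <<'E'
from h import *
print(look("heat_sink",(.578,.0233)))
cv2.imwrite("pics/t2.png",get_image("top")[:,:,::-1])
E
python3 g.py .3776,.2021,-.001,117.5
```

```text
t: 9.65
tool_pos: [0.3764, 0.202, 0.1154]
tool_rot: [1.632, 2.684, -0.0]
contact_force: [0.2, -0.4, 0.4]
opening: 0.0724
grip_force: 0.0
(array([0.57865056, 0.01923244, 0.01964408]), np.float64(0.180311195965566), [('top', array([ 0.579 ,  0.02  , -0.0095])), ('side', array([0.5788, 0.0284, 0.0112]))])
now [0.3759 0.2023 0.1154] phi 117.41 t 9.9 q6 -0.15953770968555306
.3776,.2021,-.001,117.5 [-0.0009, 0.0014, 0.1164] [-0.0, 0.0, -0.09]
```

View pics/t2.png

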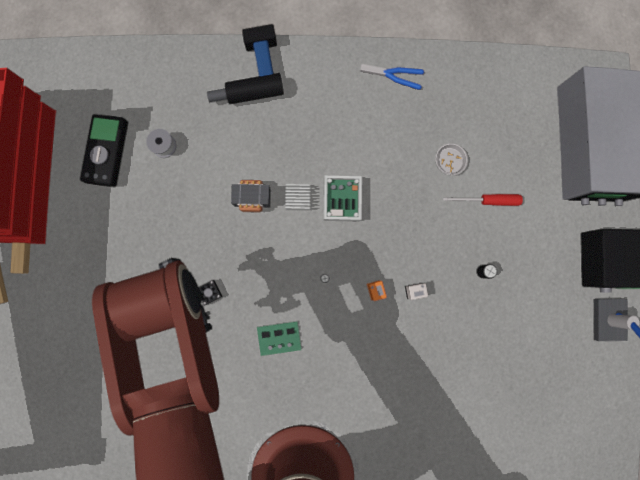

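The sink stands between transformer and housing (285–317, 184–210), but the two fits disagree in y. I'll check with a wireframe overlay while going for the fan.

```bash
python3 -m crank '[{"offset":[-0.001,0.001,0.05],"twist":[0,0,0]},{"offset":[-0.001,0.001,0.09],"twist":[0,0,0]},{"offset":[-0.001,0.001,0.116],"twist":[0,0,0]},{"offset":[-0.001,0.001,0.116],"twist":[0,0,0]},{"offset":[-0.001,0.001,0.116],"twist":[0,0,0]}]'
python3 - <<'E'
from h import *
out=[]
for n,(r,c) in dict(top=(165,225),side=(180,310)).items():
    im=get_image(n);S=6;w,h=(150,65) if n=="top" else (80,130)
    im=cv2.resize(im[r:r+h,c:c+w],None,fx=S if n=="top" else 4,fy=S if n=="top" else 4,interpolation=cv2.INTER_CUBIC).copy();S=im.shape[1]/w
    for name,p in dict(housing=(.5778,-.0716,.003),transformer=(.578,.1183,.003),heat_sink=(.5785,.0233,.003)).items():
        q=((proj(n,pts(name,*p))-[c,r]+.5)*S).astype(int)
        for k in((q[4:],(255,0,0)),(q[:4],(0,0,255))):cv2.polylines(im,[k[0]],True,k[1],1)
    out.append(im[:,:780])
cv2.imwrite("pics/w1.png",out[0][:,:780,::-1]);cv2.imwrite("pics/w2.png",out[1][:,:,::-1])
E
python3 g.py .3776,.2021,-.001,117.5
```

```text
t: 10.52
tool_pos: [0.3779, 0.2025, 0.0005]
tool_rot: [1.63, 2.684, 0.002]
contact_force: [-0.2, -0.0, 0.7]
opening: 0.0727
grip_force: 0.0
now [0.3784 0.2027 0.0011] phi 117.47 t 10.625 q6 -0.1614392381470973
.3776,.2021,-.001,117.5 [-0.0001, -0.001, 0.002] [0.19, 0.03, -0.03]
```

View pics/w1.png

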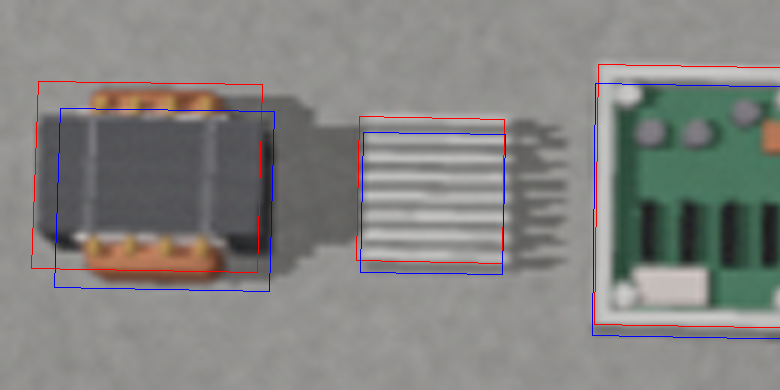

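View pics/w2.png

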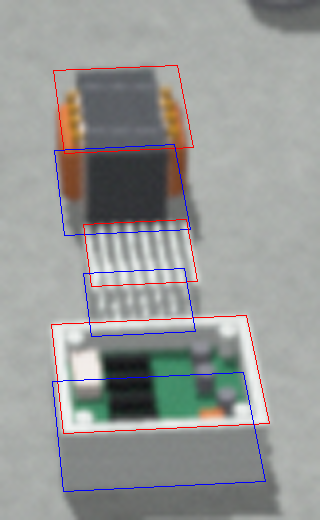

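In the overlay the sink matches its planned spot to about 1 mm: red frame 358–504, sink top 362–505. Gripping the fan.

```bash
python3 -m crank '[{"offset":[0,0,0],"twist":[0,0,0]},{"offset":[0,0,0],"twist":[0,0,0]},{"offset":[0,0,0],"twist":[0,0,0]},{"offset":[0,0,0],"twist":[0,0,0]},{"offset":[0,0,0],"twist":[0,0,0]},{"offset":[0,0,-0.03],"twist":[0,0,0]},{"offset":[0,0,-0.08],"twist":[0,0,0]},{"offset":[0,0,-0.13],"twist":[0,0,0]},{"offset":[0,0,-0.13],"twist":[0,0,0]},{"offset":[0,0,-0.13],"twist":[0,0,0]},{"offset":[0,0,-0.13],"twist":[0,0,0]}]' 0 25
python3 g.py .5785,.0227,.12,90.2
```

```text
t: 12.0
tool_pos: [0.3755, 0.2017, 0.127]
tool_rot: [-1.629, -2.683, 0.005]
contact_force: [0.6, 0.3, -1.0]
opening: 0.0395
grip_force: 26.6
now [0.3755 0.2017 0.127 ] phi 117.47 t 12.0 q6 -0.16139150215130524
.5785,.0227,.12,90.2 [-0.2525, 0.0976, 0.0065] [-0.24, 0.02, 27.27]
```

```bash
python3 -m crank '[{"offset":[-0.252,0.096,0],"twist":[0,0,27.3]},{"offset":[-0.252,0.096,0],"twist":[0,0,27.3]},{"offset":[-0.252,0.096,0],"twist":[0,0,27.3]},{"offset":[-0.252,0.096,0],"twist":[0,0,27.3]},{"offset":[-0.252,0.096,0],"twist":[0,0,27.3]},{"offset":[-0.252,0.096,0],"twist":[0,0,27.3]},{"offset":[-0.252,0.096,0],"twist":[0,0,27.3]},{"offset":[-0.252,0.096,0],"twist":[0,0,27.3]},{"offset":[-0.252,0.096,0],"twist":[0,0,27.3]},{"offset":[-0.252,0.096,0],"twist":[0,0,27.3]},{"offset":[-0.252,0.096,0],"twist":[0,0,27.3]}]'
python3 - <<'E'
from h import *
im=get_image("side");cv2.imwrite("pics/s3.png",cv2.resize(im[100:300,260:430],None,fx=3,fy=3)[:,:,::-1])
E
python3 g.py .5785,.0227,.031,90.2
```

```text
t: 13.38
tool_pos: [0.5783, 0.0231, 0.1295]
tool_rot: [2.218, 2.225, 0.0]
contact_force: [0.3, 0.2, 0.3]
opening: 0.0391
grip_force: 26.6
now [0.5783 0.023  0.1294] phi 90.18 t 13.425 q6 -0.09194499577069365
.5785,.0227,.031,90.2 [-0.0003, 0.0002, 0.0984] [0.01, 0.0, -0.02]
```

View pics/s3.png

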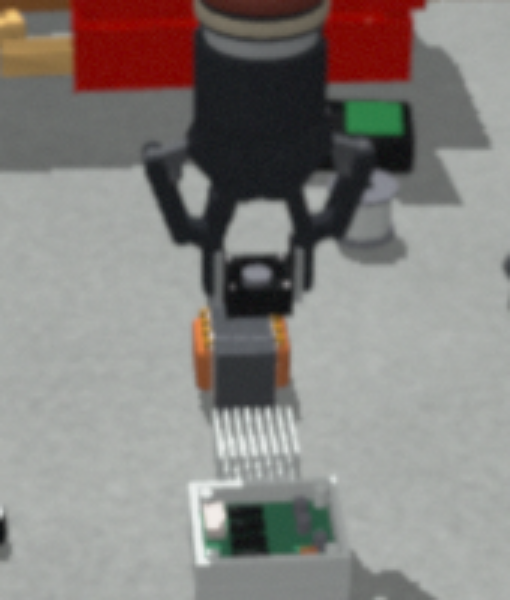

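The fan is held level over the sink. Lowering it.

```bash
python3 -m crank '[{"offset":[0,0,0.04],"twist":[0,0,0]},{"offset":[0,0,0.075],"twist":[0,0,0]},{"offset":[0,0,0.088],"twist":[0,0,0]},{"offset":[0,0,0.094],"twist":[0,0,0]},{"offset":[0,0,0.097],"twist":[0,0,0]},{"offset":[0,0,0.098],"twist":[0,0,0]},{"offset":[0,0,0.098],"twist":[0,0,0]}]'
python3 g.py
```

```text
t: 14.3
tool_pos: [0.579, 0.0228, 0.0322]
tool_rot: [2.217, 2.224, 0.002]
contact_force: [0.6, -0.3, 0.3]
opening: 0.0396
grip_force: 26.6
now [0.579  0.0228 0.0322] phi 90.17 t 14.3 q6 -0.09195349370566823
```

```bash
python3 -m crank '[{"offset":[0,0,0.001],"twist":[0,0,0]},{"offset":[0,0,0.002],"twist":[0,0,0]},{"offset":[0,0,0.002],"twist":[0,0,0]}]'
python3 -m crank '[{"offset":[0,0,0],"twist":[0,0,0]},{"offset":[0,0,0],"twist":[0,0,0]},{"offset":[0,0,0],"twist":[0,0,0]},{"offset":[0,0,-0.03],"twist":[0,0,0]},{"offset":[0,0,-0.08],"twist":[0,0,0]},{"offset":[0,0,-0.12],"twist":[0,0,0]},{"offset":[0,0,-0.12],"twist":[0,0,0]}]' 0.7
python3 g.py .4319,-.3734,.12,50
```

```text
t: 14.68
tool_pos: [0.5787, 0.0229, 0.0302]
tool_rot: [2.218, 2.225, 0.0]
contact_force: [-2.1, -0.0, 5.5]
opening: 0.0396
grip_force: 27.2
t: 15.55
tool_pos: [0.5812, 0.0227, 0.1542]
tool_rot: [2.213, 2.22, 0.009]
contact_force: [0.9, -0.3, -0.3]
opening: 0.0598
grip_force: 0.0
now [0.5812 0.0227 0.1542] phi 90.17 t 15.55 q6 -0.0919711924330243
.4319,-.3734,.12,50 [-0.3956, -0.1507, 0.0332] [0.49, -0.13, 40.17]
```

```bash
python3 -m crank '[{"offset":[-0.396,-0.149,0.03],"twist":[0,0,90]},{"offset":[-0.396,-0.149,0.03],"twist":[0,0,90]},{"offset":[-0.396,-0.149,0.03],"twist":[0,0,90]},{"offset":[-0.396,-0.149,0.03],"twist":[0,0,90]},{"offset":[-0.396,-0.149,0.03],"twist":[0,0,90]},{"offset":[-0.396,-0.149,0.03],"twist":[0,0,90]},{"offset":[-0.396,-0.149,0.03],"twist":[0,0,90]},{"offset":[-0.396,-0.149,0.03],"twist":[0,0,90]},{"offset":[-0.396,-0.149,0.03],"twist":[0,0,90]},{"offset":[-0.396,-0.149,0.03],"twist":[0,0,90]},{"offset":[-0.396,-0.149,0.03],"twist":[0,0,90]}]'
python3 - <<'E'
from h import *
for k,p,z in(("heat_sink",(.5785,.0227),0),("fan",(.5785,.0227),.03)):
    try:print(k,look(k,p,z0=z))
    except Exception as e:print(k,repr(e))
cv2.imwrite("pics/t4.png",cv2.resize(get_image("top")[130:350,200:540],None,fx=2.3,fy=2.3,interpolation=cv2.INTER_CUBIC)[:,:,::-1])
E
python3 g.py .4319,-.3734,.012,0.2
```

```text
t: 16.92
tool_pos: [0.4302, -0.3731, 0.1185]
tool_rot: [-3.141, -0.007, 0.001]
contact_force: [0.2, -0.9, 0.3]
opening: 0.0595
grip_force: 0.0
heat_sink (array([0.57850796, 0.02040558, 0.03871392]), np.float64(0.6680601569956365), [('top', array([ 0.5789,  0.0205, -0.0308])), ('side', array([0.5785, 0.0199, 0.1016]))])
fan (array([0.5789228 , 0.02085394, 1.57148184]), np.float64(0.06752500214912971), [('top', array([0.5793, 0.0204, 0.0208])), ('side', array([ 0.5786,  0.0222, -0.0091]))])
now [ 0.4305 -0.3735  0.1193] phi 0.18 t 17.375 q6 0.7224796087929545
.4319,-.3734,.012,0.2 [0.0014, -0.0001, 0.1073] [0.0, -0.0, -0.02]
```

View pics/t4.png

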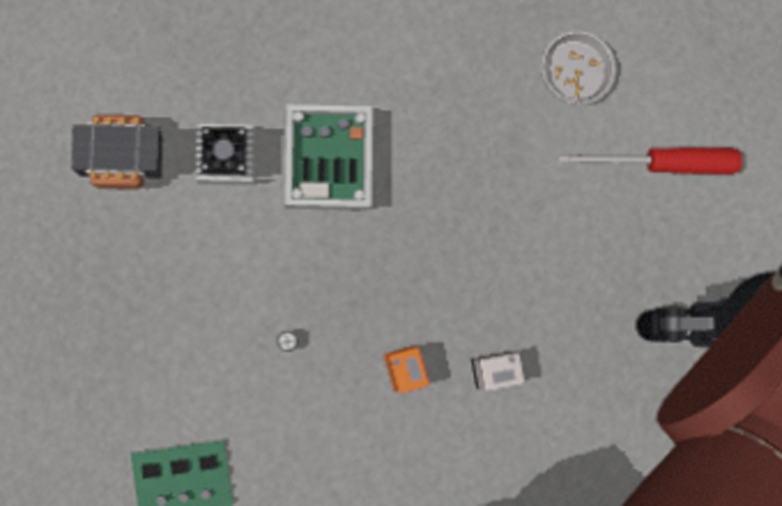

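The fan sits centred on the sink (225,152 in the crop), with nearly equal gaps either side. Next is the capacitor.

```bash
python3 -m crank '[{"offset":[0.001,0,0.04],"twist":[0,0,0]},{"offset":[0.001,0,0.08],"twist":[0,0,0]},{"offset":[0.001,0,0.107],"twist":[0,0,0]},{"offset":[0.001,0,0.107],"twist":[0,0,0]},{"offset":[0.001,0,0.107],"twist":[0,0,0]}]' 0.8
python3 -m crank '[{"offset":[0,0,0],"twist":[0,0,0]},{"offset":[0,0,0],"twist":[0,0,0]},{"offset":[0,0,0],"twist":[0,0,0]},{"offset":[0,0,0],"twist":[0,0,0]},{"offset":[0,0,0],"twist":[0,0,0]},{"offset":[0,0,0],"twist":[0,0,0]},{"offset":[0,0,-0.03],"twist":[0,0,0]},{"offset":[0,0,-0.08],"twist":[0,0,0]},{"offset":[0,0,-0.13],"twist":[0,0,0]},{"offset":[0,0,-0.16],"twist":[0,0,0]},{"offset":[0,0,-0.16],"twist":[0,0,0]}]' 0 25
python3 g.py .655,.1183,.16,0.2
```

```text
t: 18.0
tool_pos: [0.4321, -0.3743, 0.0136]
tool_rot: [3.14, 0.005, 0.002]
contact_force: [0.3, 0.1, -0.1]
opening: 0.068
grip_force: 0.0
t: 19.38
tool_pos: [0.4327, -0.3749, 0.1756]
tool_rot: [3.137, 0.005, 0.007]
contact_force: [0.0, 0.2, -0.6]
opening: 0.0294
grip_force: 24.8
now [ 0.4327 -0.3749  0.1756] phi 0.17 t 19.375 q6 0.7238853041596904
.655,.1183,.16,0.2 [0.2237, -0.4926, 0.0142] [0.27, -0.24, -0.03]
```

```bash
python3 -m crank '[{"offset":[0.223,-0.492,0.02],"twist":[0,0,0]},{"offset":[0.223,-0.492,0.02],"twist":[0,0,0]},{"offset":[0.223,-0.492,0.02],"twist":[0,0,0]},{"offset":[0.223,-0.492,0.02],"twist":[0,0,0]},{"offset":[0.223,-0.492,0.02],"twist":[0,0,0]},{"offset":[0.223,-0.492,0.02],"twist":[0,0,0]},{"offset":[0.223,-0.492,0.02],"twist":[0,0,0]},{"offset":[0.223,-0.492,0.02],"twist":[0,0,0]},{"offset":[0.223,-0.492,0.02],"twist":[0,0,0]},{"offset":[0.223,-0.492,0.02],"twist":[0,0,0]},{"offset":[0.223,-0.492,0.02],"twist":[0,0,0]},{"offset":[0.223,-0.492,0.02],"twist":[0,0,0]}]'
python3 g.py .655,.1183,.013,0.2
```

```text
t: 20.88
tool_pos: [0.6523, 0.1178, 0.1515]
tool_rot: [3.141, 0.002, -0.002]
contact_force: [-1.0, 0.1, -0.2]
opening: 0.0294
grip_force: 25.0
now [0.6523 0.1178 0.1515] phi 0.08 t 20.875 q6 1.6360386352022083
.655,.1183,.013,0.2 [0.0029, -0.0006, 0.1385] [0.02, 0.08, -0.12]
```

```bash
python3 -m crank '[{"offset":[0.002,-0.001,0.05],"twist":[0,0,0]},{"offset":[0.002,-0.001,0.1],"twist":[0,0,0]},{"offset":[0.002,-0.001,0.125],"twist":[0,0,0]},{"offset":[0.002,-0.001,0.133],"twist":[0,0,0]},{"offset":[0.002,-0.001,0.136],"twist":[0,0,0]},{"offset":[0.002,-0.001,0.138],"twist":[0,0,0]},{"offset":[0.002,-0.001,0.138],"twist":[0,0,0]},{"offset":[0.002,-0.001,0.138],"twist":[0,0,0]}]'
python3 g.py .655,.1183,.013,0.2
```

```text
t: 21.88
tool_pos: [0.6556, 0.1202, 0.0153]
tool_rot: [-3.142, -0.005, -0.002]
contact_force: [0.3, -0.4, -1.4]
opening: 0.029
grip_force: 25.0
now [0.6556 0.1202 0.0153] phi 0.18 t 21.875 q6 1.6374733113449242
.655,.1183,.013,0.2 [-0.0006, 0.0019, 0.0023] [-0.0, -0.09, -0.02]
```

```bash
python3 -m crank '[{"offset":[0,0.001,0.001],"twist":[0,0,0]},{"offset":[0,0.001,0.002],"twist":[0,0,0]},{"offset":[0,0.001,0.003],"twist":[0,0,0]},{"offset":[0,0.001,0.003],"twist":[0,0,0]}]'
```

```text
t: 22.38
tool_pos: [0.6555, 0.1192, 0.0137]
tool_rot: [3.141, 0.005, 0.0]
contact_force: [-4.2, -0.1, 11.4]
opening: 0.0292
grip_force: 26.0
```

```bash
python3 -m crank '[{"offset":[0,0,0],"twist":[0,0,0]},{"offset":[0,0,0],"twist":[0,0,0]},{"offset":[0,0,0],"twist":[0,0,0]},{"offset":[0,0,-0.03],"twist":[0,0,0]},{"offset":[0,0,-0.08],"twist":[0,0,0]},{"offset":[0,0,-0.14],"twist":[0,0,0]},{"offset":[0,0,-0.14],"twist":[0,0,0]},{"offset":[0,0,-0.14],"twist":[0,0,0]}]' 0.7
python3 g.py .3884,-.2268,.13,98.9
```

```text
t: 23.38
tool_pos: [0.6548, 0.1191, 0.1509]
tool_rot: [3.142, 0.005, -0.001]
contact_force: [-0.0, -0.4, -1.3]
opening: 0.0596
grip_force: 0.0
now [0.6548 0.1191 0.1509] phi 0.17 t 23.375 q6 1.6360297652320268
.3884,-.2268,.13,98.9 [-0.2674, 0.3451, 0.021] [-0.02, 0.02, -98.73]
```

```bash
python3 -m crank '[{"offset":[-0.267,0.345,0.02],"twist":[0,0,-98.7]},{"offset":[-0.267,0.345,0.02],"twist":[0,0,-98.7]},{"offset":[-0.267,0.345,0.02],"twist":[0,0,-98.7]},{"offset":[-0.267,0.345,0.02],"twist":[0,0,-98.7]},{"offset":[-0.267,0.345,0.02],"twist":[0,0,-98.7]},{"offset":[-0.267,0.345,0.02],"twist":[0,0,-98.7]},{"offset":[-0.267,0.345,0.02],"twist":[0,0,-98.7]},{"offset":[-0.267,0.345,0.02],"twist":[0,0,-98.7]},{"offset":[-0.267,0.345,0.02],"twist":[0,0,-98.7]},{"offset":[-0.267,0.345,0.02],"twist":[0,0,-98.7]},{"offset":[-0.267,0.345,0.02],"twist":[0,0,-98.7]},{"offset":[-0.267,0.345,0.02],"twist":[0,0,-98.7]}]'
python3 - <<'E'
from h import *
for k,p in(("capacitor",(.655,.1183)),):
    try:print(k,look(k,p))
    except Exception as e:print(k,repr(e))
E
python3 g.py .3884,-.2268,.012,98.9
```

```text
t: 24.88
tool_pos: [0.3884, -0.2261, 0.13]
tool_rot: [-2.043, -2.383, 0.0]
contact_force: [-0.6, 0.7, 0.2]
opening: 0.0596
grip_force: 0.0
capacitor (array([0.65483936, 0.11902134, 0.07926826]), np.float64(0.08911655423572923), [('top', array([ 0.6552,  0.119 , -0.0135])), ('side', array([0.6543, 0.119 , 0.0649]))])
now [ 0.389  -0.2265  0.1311] phi 98.85 t 25.075 q6 -0.8472610992290261
.3884,-.2268,.012,98.9 [-0.0002, -0.0006, 0.1191] [-0.02, -0.02, -0.05]
```

The capacitor is standing at (0.655, 0.119), as planned. Next is the relay.

```bash
python3 -m crank '[{"offset":[0,-0.001,0.05],"twist":[0,0,0]},{"offset":[0,-0.001,0.09],"twist":[0,0,0]},{"offset":[0,-0.001,0.119],"twist":[0,0,0]},{"offset":[0,-0.001,0.119],"twist":[0,0,0]},{"offset":[0,-0.001,0.119],"twist":[0,0,0]}]'
python3 -m crank '[{"offset":[0,0,0],"twist":[0,0,0]},{"offset":[0,0,0],"twist":[0,0,0]},{"offset":[0,0,0],"twist":[0,0,0]},{"offset":[0,0,0],"twist":[0,0,0]},{"offset":[0,0,0],"twist":[0,0,0]},{"offset":[0,0,0],"twist":[0,0,0]},{"offset":[0,0,-0.03],"twist":[0,0,0]},{"offset":[0,0,-0.08],"twist":[0,0,0]},{"offset":[0,0,-0.13],"twist":[0,0,0]},{"offset":[0,0,-0.16],"twist":[0,0,0]},{"offset":[0,0,-0.16],"twist":[0,0,0]},{"offset":[0,0,-0.16],"twist":[0,0,0]}]' 0 30
python3 g.py .578,.2043,.16,90.2
```

```text
t: 25.7
tool_pos: [0.3889, -0.2275, 0.0136]
tool_rot: [2.042, 2.385, 0.0]
contact_force: [0.1, -0.4, 0.2]
opening: 0.0595
grip_force: 0.0
t: 27.2
tool_pos: [0.3874, -0.2263, 0.1708]
tool_rot: [-2.042, -2.385, 0.0]
contact_force: [0.1, -0.4, -0.5]
opening: 0.0278
grip_force: 29.3
now [ 0.3874 -0.2263  0.1708] phi 98.87 t 27.2 q6 -0.8496211262458028
.578,.2043,.16,90.2 [0.396, 0.2547, 0.0111] [-0.09, -0.09, 8.67]
```

```bash
python3 -m crank '[{"offset":[0.396,0.255,0.01],"twist":[0,0,8.7]},{"offset":[0.396,0.255,0.01],"twist":[0,0,8.7]},{"offset":[0.396,0.255,0.01],"twist":[0,0,8.7]},{"offset":[0.396,0.255,0.01],"twist":[0,0,8.7]},{"offset":[0.396,0.255,0.01],"twist":[0,0,8.7]},{"offset":[0.396,0.255,0.01],"twist":[0,0,8.7]},{"offset":[0.396,0.255,0.01],"twist":[0,0,8.7]},{"offset":[0.396,0.255,0.01],"twist":[0,0,8.7]},{"offset":[0.396,0.255,0.01],"twist":[0,0,8.7]},{"offset":[0.396,0.255,0.01],"twist":[0,0,8.7]},{"offset":[0.396,0.255,0.01],"twist":[0,0,8.7]},{"offset":[0.396,0.255,0.01],"twist":[0,0,8.7]}]'
python3 - <<'E'
from h import *
im=get_image("side");cv2.imwrite("pics/s5.png",cv2.resize(im[80:300,230:430],None,fx=2.7,fy=2.7)[:,:,::-1])
E
python3 g.py .578,.2043,.013,90.2
```

```text
t: 28.7
tool_pos: [0.5788, 0.2027, 0.1623]
tool_rot: [2.22, 2.223, -0.0]
contact_force: [-0.2, 0.0, -0.7]
opening: 0.0279
grip_force: 29.4
now [0.5789 0.2029 0.1624] phi 90.1 t 28.75 q6 0.21413814349609792
.578,.2043,.013,90.2 [0.0014, -0.0009, 0.1494] [0.01, 0.0, -0.1]
```

View pics/s5.png

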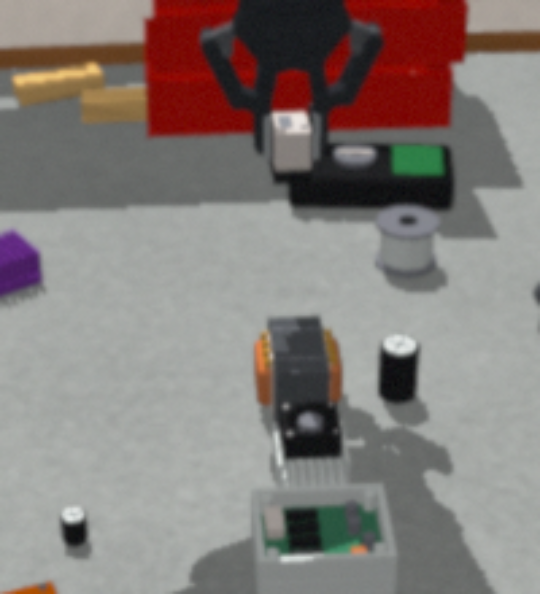

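The relay hangs upright in the gripper at (290,140), the fan is on the sink, and the capacitor stands at (398,368). Lowering the relay.

```bash
python3 -m crank '[{"offset":[0.001,-0.001,0.05],"twist":[0,0,0]},{"offset":[0.001,-0.001,0.1],"twist":[0,0,0]},{"offset":[0.001,-0.001,0.135],"twist":[0,0,0]},{"offset":[0.001,-0.001,0.144],"twist":[0,0,0]},{"offset":[0.001,-0.001,0.147],"twist":[0,0,0]},{"offset":[0.001,-0.001,0.149],"twist":[0,0,0]},{"offset":[0.001,-0.001,0.149],"twist":[0,0,0]},{"offset":[0.001,-0.001,0.15],"twist":[0,0,0]},{"offset":[0.001,-0.001,0.15],"twist":[0,0,0]}]'
python3 g.py .578,.2043,.013,90.2
```

```text
t: 29.88
tool_pos: [0.579, 0.2051, 0.014]
tool_rot: [2.217, 2.224, 0.003]
contact_force: [-1.1, -0.1, 4.5]
opening: 0.0275
grip_force: 30.0
now [0.579  0.2051 0.014 ] phi 90.18 t 29.875 q6 0.21617072273644491
.578,.2043,.013,90.2 [-0.0008, -0.001, 0.001] [0.12, -0.03, -0.02]
```

Touching down at 4.5 N. Releasing, lifting, then backing off towards the robot for a final look.

```bash
python3 -m crank '[{"offset":[0,0,0],"twist":[0,0,0]},{"offset":[0,0,0],"twist":[0,0,0]},{"offset":[0,0,0],"twist":[0,0,0]},{"offset":[0,0,-0.03],"twist":[0,0,0]},{"offset":[0,0,-0.08],"twist":[0,0,0]},{"offset":[0,0,-0.14],"twist":[0,0,0]},{"offset":[0,0,-0.2],"twist":[0,0,0]},{"offset":[0.05,-0.15,-0.2],"twist":[0,0,0]},{"offset":[0.05,-0.15,-0.2],"twist":[0,0,0]},{"offset":[0.05,-0.15,-0.2],"twist":[0,0,0]},{"offset":[0.05,-0.15,-0.2],"twist":[0,0,0]},{"offset":[0.05,-0.15,-0.2],"twist":[0,0,0]}]' 0.7
python3 - <<'E'
from h import *
for k,p,z in(("housing",(.578,-.0716),0),("transformer",(.578,.1183),0),("fan",(.5785,.0227),.03),("capacitor",(.655,.119),0),("relay",(.578,.2043),0)):
    try:print(k,look(k,p,z0=z))
    except Exception as e:print(k,repr(e))
a=cv2.resize(get_image("top")[100:360,90:540],(780,450),interpolation=cv2.INTER_CUBIC);cv2.imwrite("pics/t6.png",a[:,:,::-1])
E
```

```text
t: 31.38
tool_pos: [0.4283, 0.2542, 0.2124]
tool_rot: [2.218, 2.224, 0.001]
contact_force: [0.5, -0.1, 0.4]
opening: 0.0599
grip_force: 0.0
housing (array([ 0.57780896, -0.07173182,  0.00783091]), np.float64(0.048978636082729676), [('top', array([ 0.578 , -0.0718,  0.0123])), ('side', array([ 0.5775, -0.0713, -0.0047]))])
transformer (array([ 0.57721467,  0.11804342, -0.04745918]), np.float64(0.25443532032380245), [('top', array([0.5777, 0.1175, 0.019 ])), ('side', array([ 0.5787,  0.1368, -0.0401]))])
fan (array([0.57903848, 0.02066804, 0.01581846]), np.float64(0.051635767063397675), [('top', array([0.5793, 0.0205, 0.0204])), ('side', array([ 0.5785,  0.0223, -0.0172]))])
capacitor (array([0.65463354, 0.11793522, 0.05112423]), np.float64(0.08776133277926246), [('top', array([0.6558, 0.118 , 0.0551])), ('side', array([ 0.6546,  0.1192, -0.    ]))])
relay (array([ 0.57836872,  0.2064707 , -0.01871927]), np.float64(0.29457482516156697), [('top', array([0.579 , 0.2063, 0.0241])), ('side', array([ 0.5809,  0.2354, -0.1522]))])
```

View pics/t6.png

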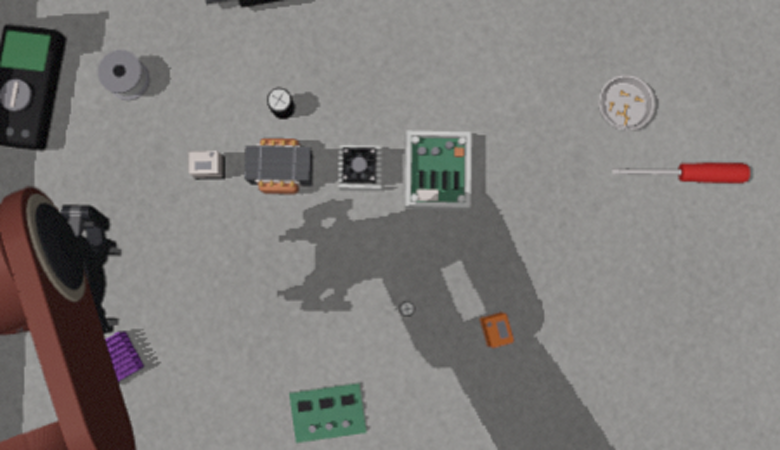

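The final view shows the row as asked: relay (206,164), transformer (278,165), sink with fan (360,165) and housing (438,168), with the capacitor behind the transformer at (280,101). The bystanders are where they were. Handing in.

```bash
python3 -c "
from station import *
print(finish_job())"
```

```text
the job is handed in; nothing more can be done
None
```

I placed the heat sink, fan, capacitor and relay in that order and handed the job in at about 32 s; my last measurements put each within about 3 mm of its spot, and the bystanders looked undisturbed in the final view.

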